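# Bring the tall spice jar round to the hutch door and hold it there

## Task

Swing the door of the open-topped spice hutch wide open by its handle, about square to the front or further, and leave it open. Then turn the spice carousel inside until its one tall jar stands squarely in the middle of the doorway, and hold the turntable still there: finish while still gripping the carousel or a jar on it, without letting go. Leave the other kitchen things on the bench where they stand.

Things in the scene. Friction and masses are not known exactly. Their poses are not given: they have to be found in the camera images.
- hutch: fixed open-topped aluminium box, 250 x 250 mm, walls 6 mm thick and 130 mm high. Origin: centre of its underside on the bench, which is also on the carousel's axis. Its -x side is the front, with a doorway 150 mm wide (own y -75 to +75 mm) closed by the door; z up. It is moved and turned between starts; the front looks roughly to the robot's right (world -y)
- door (a joint): hinge of the hutch door, rad: 0 shut, grows as it swings outwards (counter-clockwise seen from above), stop at 1.9. Light friction (about 0.04 N m): it stays where it is left. It starts shut or up to 0.3 ajar
- door_hinge (a point): point on the door's vertical hinge axis, 105 mm above the bench, at the doorway's edge on the hutch's own -y side. The steel door panel reaches 149 mm from it, is 6 mm thick and spans heights 12 to 128 mm
- door_handle (a point): grip point on the door handle, 105 mm above the bench: vertical round steel bar 10 mm thick, 58 to 124 mm above the bench, 35 mm off the panel's mid-plane and 128 mm along the panel from the hinge, joined to the panel at its top and bottom. Fingers from above can pinch it parallel to the panel. Own x points square from the bar to the panel, y along the panel away from the hinge
- tray: the carousel: wooden disc 208 mm across with five glass jars fixed on it, evenly spaced, centres 68 mm from the axis, and a centre knob (top 122 mm above the bench). Four jars are short (40 mm thick, tops 102 mm above the bench), one is tall (52 mm, 182 mm). Origin: on the axis, 24 mm above the bench; own -x points to the tall jar. Turns either way, light friction (0.03 N m), stays where left; starts 0.9 rad or more off
- tall_jar_cap (a point): centre of the tall jar's round steel cap, 169.5 mm above the bench. Cap 50 mm across and 25 mm high (157 to 182 mm above the bench); the jar is fixed upright on the tray, 68 mm from the axis. Everything else in the hutch is lower than 131 mm
- tiffin: three-tier steel tiffin carrier, 120 mm across, 210 mm tall with its handle; leave alone. Origin: centre of underside
- cup: white ceramic cup, 76 mm across, 75 mm tall; leave alone. Origin: centre of underside
- glass_jar: loose empty glass jar with a screw cap, 72 mm across, 120 mm tall, on the bench outside the hutch; leave alone. Origin: centre of underside
- spatula: wooden spatula lying flat, 260 mm long; leave alone. Origin: underside, its length along x
- colander: small steel colander, 170 mm across, 65 mm tall, two small ear handles; leave alone. Origin: centre of underside
- tumbler: steel tumbler, 66 mm across, 95 mm tall; leave alone. Origin: centre of underside

How it is judged (in metres and radians):
On the way, in this order (a step that is already met when the one before it is completed fails the run):
1. the door is swung wide open (at least 1.3 rad) (value of joint door above 1.3 rad), for 0.2 s.
2. the tall jar is turned into the middle of the doorway (within 10 mm sideways) and is held (y of tall_jar_cap in the frame of hutch between -0.01 and 0.01 m and x of tall_jar_cap in the frame of hutch below 0 m and contact force between the fingers and tray above 2 N), for 0.2 s.
At the end, for the whole second after the job is handed in: the door is still open at least 1.2 rad; the tall jar's centre is within 10 mm of the doorway's middle line, on the door side of the axis; the turntable stands still (under 0.1 rad/s), and the fingers still hold the carousel or one of its jars with more than 2 N (all of step 2 and value of joint door above 1.2 rad and angular speed of tray below 0.1 rad/s); the arm keeps its last pose, push and grip.
It fails at once if one of the other things on the bench (tiffin carrier, cup, loose glass jar, spatula, colander, tumbler) is moved more than 30 mm or tipped over (distance of any of tiffin, cup, glass_jar, spatula, colander, tumbler from where it was at the start of the episode above 0.03 m).
It also fails if it takes over 59 s, if anything falls off the work surface, if the arm or the gripper's body presses on something with over 40 N, if the wrist force passes 120 N, or if a joint passes its speed limit or range.

## Robot

A 6-joint arm with a two-finger parallel gripper is mounted at the origin on the work surface. World frame = base frame: x ahead of the robot, y to its left, z up, the work surface at z = 0. Lengths are in m, angles in degrees, forces in N, time in s.
With the tool pointing down it reaches from about 0.275 to 0.85 m from the base axis. Payload 19 kg.
Tool frame: the origin (TCP) lies at the very end of the fingers, on their centre line; the grasp point (between the pads) lies 19 mm behind it; z points along the fingers, y is the direction in which the jaws open and shut (so a half turn about z gives the same grasp; the last joint's range is limited). The gripper opens to 85 mm and grips with 20 to 120 N. Pads are 22 mm wide; open, the fingers measure 114 mm over their backs; the gripper's body (76 mm by 85 mm) begins 54 mm behind the grasp point. The pads swing forward as they close: fully open they stand 13 mm farther back than shut.
Start: joints at [65.031, 8.623, 82.357, -0, 89.026, -7.678], TCP at [0.171, 0.549, 0.207] pointing down, gripper open.
Joint ranges: [-160.23, 160.23], [-39.13, 120.54], [6.94, 153.29], [-79.49, 259.48], [9.18, 160.14], [-161.06, 161.06]. Speed limits (degrees/s): [108.29, 108.29, 127.2, 172.46, 172.46, 172.46].

## Interface

Orientations are given as a 3x3 rotation matrix whose columns are the frame's x, y, z axes.
In Python, from workcell import manip gives the robot as it stands. The module is installed in compiled form; this text tells all that it offers.
- The arm moves only by the tool jog_arm, never from a script. Its argument "moves" is a list that holds one entry, the list of rows, each a list of 7 numbers: the turn, a rotation vector about the world's x, y, z in degrees, then the shift along the world's x, y, z in m, then the gripper command: -1 is fully open, 1 is shut, values between are in proportion. A call has 1 to 20 rows; each row is the pose to reach, as a shift and turn from the pose measured when the call began; what a row does not reach only later rows make up. A row lasts 1/10 s, in which the tool goes at most 50 mm and 8.59 degrees, less where a joint would pass 70% of its speed; a pose out of reach is approached as far as the arm can. A call with a gripper value outside its range is refused whole. The fingers move at their own pace and stop on an object; "force" is the grip in N (left out, the last holds). Time passes only in rows, so rows that repeat a pose let the fingers close. It gives the time, the measured TCP pose, the force and the opening at its end, in the units of the state.
- manip.sense(): the state, without advancing time (a new reading comes with each control period).
- manip.snapshot(name): name is "scene" or "side" or "wrist"; returns a dict with "color" (400x640x3 uint8, red, green, blue), "range_z" (400x640 float32, m along the optical axis (not along the pixel's ray), 0 where there is no reading), "K" (3x3 intrinsics, pixels), "camera_from_world" (4x4, takes a point from world to camera coordinates). Camera axes: x right, y down, z forward; pixel columns grow to the right and rows downward; lengths in m; the calibration is good to about 2 mm. A picture is of the moment at which its call begins.
- manip.job_done(): hands the job in, once; it reports no verdict.
The state is a dict: "clock": time; "q": joint angles; "qvel": joint speeds; "joint_torque": joint torques, N m; "tool_pos": TCP position; "eef_rot": TCP orientation; "force": force on the tool from outside, world axes, zero at the start; "wrist_torque": the same for the moment, N m; "width": finger opening in m.
Only numpy, scipy, OpenCV 4.12 (cv2) and the standard library are available. Lean on these libraries where they do the work, as an engineer would, in place of code of your own. Each camera call takes 0.05 s, during which the arm holds its last target. There are 200 camera calls.

## Working session

There is one attempt and no reset: what is moved stays moved. The work goes in short steps, Python scripts to look and compute and a tool call to move; the robot and the scene stay as the last step left them, time stands still between calls to the robot, and variables do not carry over. Pictures are saved under pics/ and viewed, about 8 in all and at most 12, crops included, and the job is handed in when it is done.

Besides the shell and the picture viewer there is one more tool, called after ">>>" by a JSON object that holds its "name" and its "arguments". jog_arm: Moves the arm, as the interface text tells. Its arguments: {"type":"object","properties":{"moves":{"type":"array"},"force":{"type":"number"}},"required":["moves"]}

```bash
mkdir -p pics; cat > h.py <<'E'
import numpy as np, cv2
from workcell import manip
def snap(n,save=None):
    s=manip.snapshot(n)
    if save: cv2.imwrite('pics/'+save,s['color'][:,:,::-1])
    return s
def cloud(s):
    K=s['K'];z=s['range_z'];v,u=np.indices(z.shape)
    p=np.stack([(u-K[0,2])*z/K[0,0],(v-K[1,2])*z/K[1,1],z],-1)
    T=np.linalg.inv(s['camera_from_world'])
    w=p@T[:3,:3].T+T[:3,3]; w[z==0]=np.nan
    return w
E
python3 - <<'E'
from h import *
a=snap('scene','s0.png');b=snap('side','d0.png')
np.savez('/tmp/a.npz',**a);np.savez('/tmp/b.npz',**b)
for s in(a,b): print(np.linalg.inv(s['camera_from_world']).round(3),s['K'][0,0])
print(manip.sense())
E
```

```text
[[-0.134  0.827 -0.546  1.202]
 [ 0.991  0.11  -0.078  0.231]
 [-0.004 -0.552 -0.834  1.083]
 [ 0.     0.     0.     1.   ]] 388.73290034272696
[[-0.787 -0.469  0.402 -0.091]
 [-0.617  0.601 -0.508  0.952]
 [-0.003 -0.647 -0.762  1.385]
 [ 0.     0.     0.     1.   ]] 517.477238793014
{'clock': 0.1, 'q': array([ 6.50284571e+01,  8.64698554e+00,  8.23883450e+01, -3.64661682e-04,
        8.90246392e+01, -7.67789247e+00]), 'qvel': array([ 0.06564845, -0.15304337,  0.00213633, -0.00942117,  0.06656237,
       -0.04107018]), 'joint_torque': array([ 3.73798001e-03, -7.14384484e+01, -5.71789169e+01, -1.68027022e-04,
        7.14870388e-03,  3.22944982e-05]), 'tool_pos': array([0.17085246, 0.54878274, 0.20635538]), 'eef_rot': array([[-9.54793753e-01,  2.97268731e-01, -4.36101043e-04],
       [ 2.97269021e-01,  9.54793288e-01, -9.51509390e-04],
       [ 1.33532360e-04, -1.03813455e-03, -9.99999452e-01]]), 'force': array([-0.38058717, -0.55341583, -0.9251486 ]), 'wrist_torque': array([-0.00876102, -0.00667402, -0.03388798]), 'width': 0.08527488966799325}
```

View pics/s0.png

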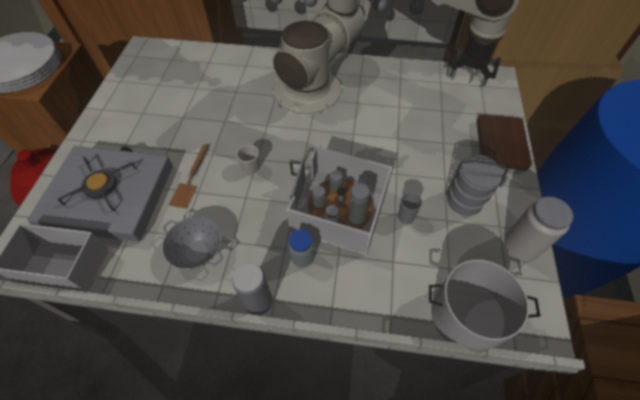

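View pics/d0.png

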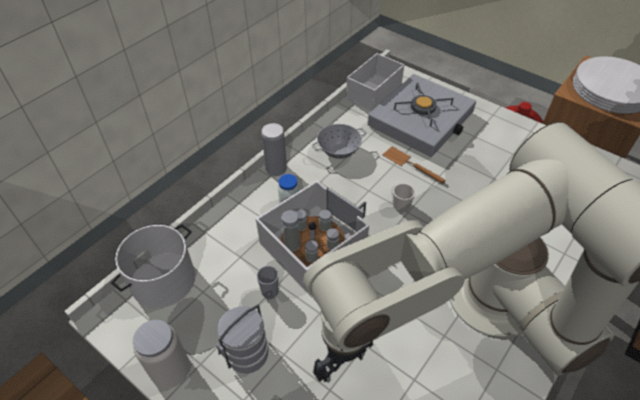

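```bash
python3 - <<'E'
from h import *
out=[]
for f in 'ab':
    s=dict(np.load(f'/tmp/{f}.npz')); w=cloud(s); c=s['color'][:,:,::-1]
    m=np.isfinite(w[...,2])&(w[...,0]>.2)&(w[...,0]<.8)&(w[...,1]>-.3)&(w[...,1]<.4)&(w[...,2]<.25)
    p=w[m];col=c[m];o=np.argsort(p[:,2]);p=p[o];col=col[o]
    im=np.zeros((600,350*2,3),np.uint8)
    # height coloured: x up, y left
    hc=cv2.applyColorMap(np.clip(p[:,2]/.22*255,0,255).astype(np.uint8)[:,None],cv2.COLORMAP_JET)[:,0]
    for q,k in zip(p,hc):
        cv2.circle(im,(int((.4-q[1])*1000),int((.8-q[0])*1000)),1,k.tolist(),-1)
    for t in range(0,700,100):
        cv2.line(im,(t,0),(t,600),(90,90,90),1)
        cv2.line(im,(0,t),(700,t),(90,90,90),1)
    out.append(im)
    b=(p[:,2]<.02)&(p[:,2]>-.02);print(np.median(p[b,2]))
    h=m&(w[...,2]>.118)&(w[...,2]<.14)
    pp=w[h][:,:2].astype(np.float32); 
    hh=h.astype(np.uint8);n,l,st,ce=cv2.connectedComponentsWithStats(hh)
    for i in range(1,n):
        if st[i,4]>5: q=w[l==i];print(f,st[i],q.mean(0).round(3),q.min(0).round(3),q.max(0).round(3))
cv2.imwrite('pics/top.png',cv2.resize(np.vstack(out)[:, :],(600,1028))[:]) 
cv2.imwrite('pics/topa.png',out[0]);cv2.imwrite('pics/topb.png',out[1])
E
```

```text
0.0013697024314442974
a [ 286  146  106   91 1070] [0.554 0.181 0.128] [0.404 0.021 0.118] [0.697 0.338 0.138]
a [338 187   6   6  27] [0.552 0.192 0.121] [0.542 0.184 0.118] [0.562 0.2   0.124]
a [350 200  18  11  70] [0.609 0.247 0.13 ] [0.595 0.224 0.118] [0.615 0.273 0.14 ]
a [289 229  23  21 354] [0.731 0.1   0.121] [0.699 0.07  0.118] [0.761 0.131 0.127]
0.0017816372088609311
b [278 174  19  15 188] [0.729 0.103 0.122] [0.698 0.07  0.118] [0.76  0.135 0.131]
b [255 180 111  92 762] [0.596 0.187 0.127] [0.45  0.026 0.118] [0.699 0.341 0.139]
b [325 216  44  39 220] [0.424 0.155 0.128] [0.404 0.086 0.118] [0.456 0.266 0.139]
b [308 222   8   6  26] [0.549 0.196 0.122] [0.541 0.186 0.118] [0.559 0.207 0.127]
b [282 227  17   9  75] [0.576 0.263 0.13 ] [0.562 0.238 0.118] [0.604 0.276 0.139]
```

View pics/topa.png

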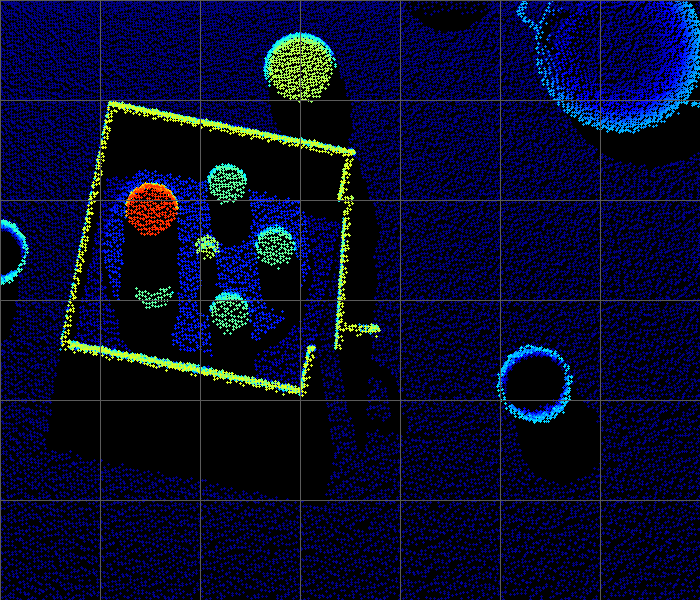

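View pics/topb.png

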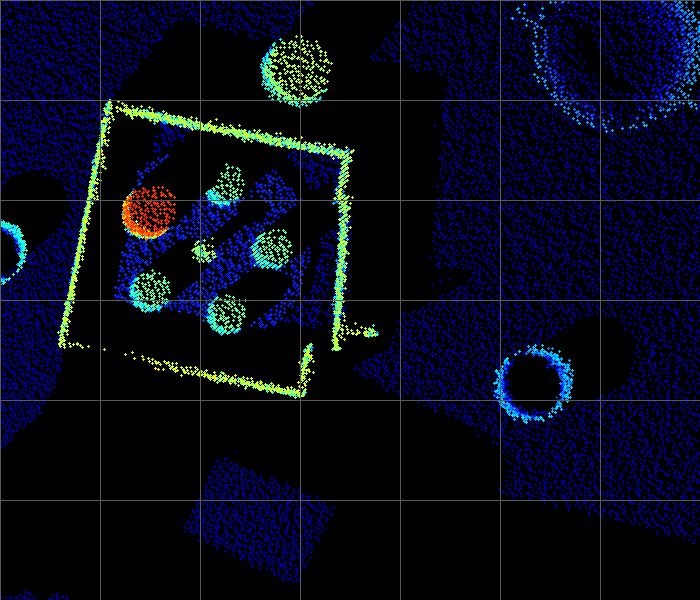

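```bash
python3 - <<'E'
from h import *
from scipy.optimize import least_squares
P=np.vstack([(lambda w:w[np.isfinite(w[...,2])])(cloud(dict(np.load(f'/tmp/{f}.npz')))) for f in 'ab'])
b=P[(P[:,2]>.124)&(P[:,2]<.134)&(P[:,0]>.38)&(P[:,0]<.72)&(P[:,1]>.02)&(P[:,1]<.35)]
def loc(q,c,a): d=q[:,:2]-c; x=np.array([np.cos(a),np.sin(a)]); return d@x,d@np.array([-x[1],x[0]])
c0=np.array([.552,.193]);a0=np.radians(78.5)
for k in range(3):
    X,Y=loc(b,c0,a0); m=(X>-.112)&(np.abs(np.maximum(abs(X),abs(Y))-.122)<.008)
    def f(p):
        X,Y=loc(b[m],p[:2],p[2]); return np.maximum(abs(X),abs(Y))-.122
    r=least_squares(f,[*c0,a0],loss='soft_l1',f_scale=.003).x; c0=r[:2];a0=r[2]
print('hutch',c0,np.degrees(a0),m.sum())
cap=P[(P[:,2]>.177)&(P[:,2]<.19)&(np.hypot(P[:,0]-.59,P[:,1]-.25)<.05)]
(q,rad)=cv2.minEnclosingCircle(cap[:,:2].astype(np.float32));print('cap',q,rad,cap[:,2].mean(),np.hypot(*(q-c0)),np.degrees(np.arctan2(*(np.array(q)-c0)[::-1])))
x=np.array([np.cos(a0),np.sin(a0)]);y=np.array([-x[1],x[0]]);h=c0-.122*x-.075*y;print('hinge',h)
d=b[:,:2]-h;al=np.degrees(np.arctan2(d[:,1],d[:,0]))%360;R=np.hypot(*d.T)
m=(R>.06)&(R<.152)&(abs(al-178)<8);print('door ang',np.median(al[m]),m.sum(),'theta',np.median(al[m])-np.degrees(a0)-90)
ph=np.radians(np.median(al[m]));e=np.array([np.cos(ph),np.sin(ph)]);n=np.array([-e[1],e[0]])
print('handle',h+.128*e+.035*n)
s=P[(P[:,2]>.1)&(P[:,2]<.13)&(P[:,0]<.5)&(P[:,0]>.44)&(P[:,1]<.035)&(P[:,1]>.01)];print('bar seen',s.min(0),s.max(0),len(s))
E
```

```text
hutch [0.55098711 0.19357874] 78.47598252345531 1061
cap (0.5881696939468384, 0.24968278408050537) 0.027871206402778625 0.18287177735402918 0.06730681936502372 56.46583511836856
hinge [0.60010219 0.05905473]
door ang 180.15045637804906 134 theta 11.674473854593742
handle [0.47219454 0.02371873]
bar seen [0.46350071 0.02053678 0.10008342] [0.47543777 0.03470598 0.12990658] 44
```

>>> {"name": "jog_arm", "arguments": {"moves": [[[0,0,0,0,0,0.05,-1],[0,0,-5,0.02,-0.03,0.05,-1],[0,0,-10,0.04,-0.07,0.05,-1],[0,0,-15,0.06,-0.1,0.05,-1],[0,0,-20,0.08,-0.135,0.05,-1],[0,0,-25,0.1,-0.17,0.05,-1],[0,0,-30,0.12,-0.205,0.05,-1],[0,0,-35,0.14,-0.24,0.05,-1],[0,0,-40,0.16,-0.275,0.05,-1],[0,0,-45,0.18,-0.31,0.05,-1],[0,0,-50,0.2,-0.345,0.05,-1],[0,0,-55,0.22,-0.38,0.05,-1],[0,0,-60,0.24,-0.415,0.05,-1],[0,0,-65,0.26,-0.45,0.05,-1],[0,0,-70,0.28,-0.485,0.05,-1],[0,0,-75,0.3,-0.52,0.05,-1],[0,0,-75,0.301,-0.522,0.05,-1],[0,0,-75,0.301,-0.522,0.05,-1],[0,0,-75,0.301,-0.522,0.05,-1]]]}}

```text
clock: 2.0
tool_pos: [0.4715, 0.0274, 0.2563]
eef_rot: [[0.039, 0.999, -0.001], [0.999, -0.039, 0.0], [0.0, -0.001, -1.0]]
force: [0.2, 0.3, 0.1]
width: 0.0853
```

```bash
python3 - <<'E'
from h import *
s=snap('wrist','w1.png');w=cloud(s)
m=(w[...,2]>.09)&(w[...,2]<.14)&(w[...,0]>.42)&(w[...,0]<.62)&(w[...,1]<.08)&(w[...,1]>0)
p=w[m];print(len(p))
q=p[p[:,1]<.045]
if len(q):print('bar',q.min(0),q.max(0),np.median(q,0))
q=p[(p[:,2]>.12)&(p[:,1]>.045)];
if len(q): print(np.polyfit(q[:,0],q[:,1],1),q[:,0].min(),q[:,0].max())
E
```

```text
3358
bar [0.46328642 0.02093027 0.12362431] [0.47351648 0.04496294 0.13081163] [0.46817411 0.03428373 0.12774641]
[-0.02749869  0.07107656] 0.449271321650427 0.6198779009430264
```

View pics/w1.png

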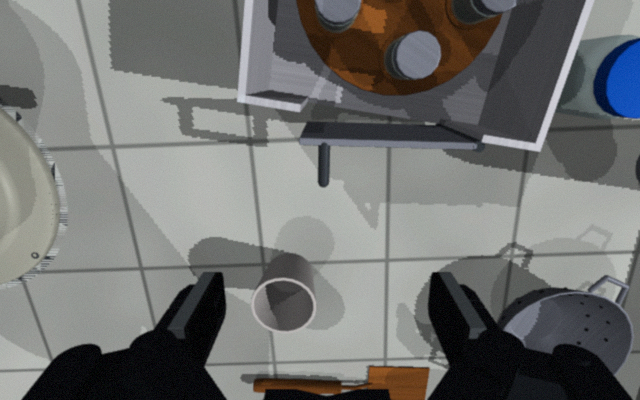

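>>> {"name": "jog_arm", "arguments": {"moves": [[[0,0,0,-0.003,-0.001,-0.04,-1],[0,0,0,-0.003,-0.001,-0.08,-1],[0,0,0,-0.003,-0.001,-0.11,-1],[0,0,0,-0.003,-0.001,-0.14,-1],[0,0,0,-0.003,-0.001,-0.16,-1],[0,0,0,-0.003,-0.001,-0.17,-1],[0,0,0,-0.003,-0.001,-0.17,-1],[0,0,0,-0.003,-0.001,-0.17,1],[0,0,0,-0.003,-0.001,-0.17,1],[0,0,0,-0.003,-0.001,-0.17,1],[0,0,0,-0.003,-0.001,-0.17,1],[0,0,0,-0.003,-0.001,-0.17,1],[0,0,0,-0.003,-0.001,-0.17,1],[0,0,0,-0.003,-0.001,-0.17,1]]], "force": 40}}

```text
clock: 3.45
tool_pos: [0.4682, 0.0265, 0.0867]
eef_rot: [[0.038, 0.999, -0.001], [0.999, -0.038, 0.0], [0.0, -0.001, -1.0]]
force: [-5.3, -1.1, 6.0]
width: 0.0083
```

```bash
python3 - <<'E'
from h import *
s=manip.sense();print(s['clock'],s['tool_pos'],s['width'],s['force'])
h=np.array([.600,.059]);r=s['tool_pos'][:2]-h;print(np.hypot(*r))
for k in range(0,86,5):
    a=np.radians(k);c,t=np.cos(a),np.sin(a);print(k,(np.array([[c,-t],[t,c]])@r-r).round(3))
E
```

```text
3.45 [0.46820627 0.02650131 0.0867321 ] 0.00826339867705434 [-5.27259209 -1.14888204  5.97818884]
0.13574149454579185
0 [0. 0.]
5 [ 0.003 -0.011]
10 [ 0.008 -0.022]
15 [ 0.013 -0.033]
20 [ 0.019 -0.043]
25 [ 0.026 -0.053]
30 [ 0.034 -0.062]
35 [ 0.042 -0.07 ]
40 [ 0.052 -0.077]
45 [ 0.062 -0.084]
50 [ 0.072 -0.089]
55 [ 0.083 -0.094]
60 [ 0.094 -0.098]
65 [ 0.106 -0.101]
70 [ 0.117 -0.102]
75 [ 0.129 -0.103]
80 [ 0.141 -0.103]
85 [ 0.153 -0.102]
```

>>> {"name": "jog_arm", "arguments": {"moves": [[[0,0,2.5,0.001,-0.005,0,1],[0,0,5,0.003,-0.011,0,1],[0,0,7.5,0.005,-0.016,0,1],[0,0,10,0.007,-0.022,0,1],[0,0,12.5,0.01,-0.027,0,1],[0,0,15,0.013,-0.032,0,1],[0,0,17.5,0.016,-0.037,0,1],[0,0,20,0.019,-0.042,0,1],[0,0,22.5,0.022,-0.047,0,1],[0,0,25,0.026,-0.051,0,1],[0,0,27.5,0.029,-0.056,0,1],[0,0,30,0.033,-0.06,0,1],[0,0,30,0.033,-0.06,0,1]]]}}

```text
clock: 4.75
tool_pos: [0.4995, -0.0359, 0.0867]
eef_rot: [[-0.467, 0.884, -0.006], [0.884, 0.467, -0.004], [-0.001, -0.007, -1.0]]
force: [-22.3, -19.7, 12.2]
width: 0.0085
```

>>> {"name": "jog_arm", "arguments": {"moves": [[[0,0,2.5,0.004,-0.004,0,1],[0,0,5,0.008,-0.0085,0,1],[0,0,7.5,0.0125,-0.0125,0,1],[0,0,10,0.017,-0.016,0,1],[0,0,12.5,0.022,-0.0195,0,1],[0,0,15,0.027,-0.023,0,1],[0,0,17.5,0.032,-0.026,0,1],[0,0,20,0.037,-0.029,0,1],[0,0,22.5,0.0425,-0.0315,0,1],[0,0,25,0.048,-0.034,0,1],[0,0,25,0.048,-0.034,0,1]]]}}

```text
clock: 5.85
tool_pos: [0.5478, -0.0704, 0.0868]
eef_rot: [[-0.797, 0.603, -0.004], [0.603, 0.797, -0.007], [-0.001, -0.008, -1.0]]
force: [-1.9, -3.5, 2.9]
width: 0.0087
```

>>> {"name": "jog_arm", "arguments": {"moves": [[[0,0,2.5,0.0055,-0.002,0,1],[0,0,5,0.011,-0.004,0,1],[0,0,7.5,0.017,-0.006,0,1],[0,0,10,0.0225,-0.0075,0,1],[0,0,12.5,0.0285,-0.0085,0,1],[0,0,15,0.034,-0.0095,0,1],[0,0,17.5,0.04,-0.01,0,1],[0,0,20,0.046,-0.0105,0,1],[0,0,22.5,0.052,-0.0105,0,1],[0,0,25,0.058,-0.0105,0,1],[0,0,27,0.0625,-0.0105,0,1],[0,0,27,0.0625,-0.0105,0,1],[0,0,27,0.0625,-0.0105,0,1],[0,0,27,0.0625,-0.0105,0,-1],[0,0,27,0.0625,-0.0105,0,-1],[0,0,27,0.0625,-0.0105,0,-1],[0,0,27,0.0625,-0.0105,0,-1],[0,0,27,0.0625,-0.0105,0,-1]]]}}

```text
clock: 7.65
tool_pos: [0.6103, -0.081, 0.0868]
eef_rot: [[-0.984, 0.176, -0.0], [0.176, 0.984, -0.008], [-0.001, -0.008, -1.0]]
force: [0.2, -0.5, -0.7]
width: 0.0799
```

>>> {"name": "jog_arm", "arguments": {"moves": [[[0,0,0,0,0,0.04,-1],[0,0,0,0,0,0.08,-1],[0,0,0,0,0,0.12,-1],[0,0,0,0,0,0.16,-1],[0,0,6,-0.002,0.03,0.175,-1],[0,0,12,-0.004,0.06,0.175,-1],[0,0,18,-0.006,0.09,0.175,-1],[0,0,24,-0.008,0.12,0.175,-1],[0,0,30,-0.01,0.15,0.175,-1],[0,0,36,-0.012,0.18,0.175,-1],[0,0,42,-0.014,0.21,0.175,-1],[0,0,48,-0.016,0.24,0.175,-1],[0,0,54,-0.018,0.27,0.175,-1],[0,0,60,-0.02,0.3,0.175,-1],[0,0,66,-0.022,0.33,0.175,-1],[0,0,66,-0.022,0.33,0.175,-1],[0,0,66,-0.022,0.33,0.175,-1],[0,0,66,-0.022,0.33,0.175,-1]]]}}

```text
clock: 9.45
tool_pos: [0.5884, 0.2483, 0.2617]
eef_rot: [[-0.562, -0.827, 0.007], [-0.827, 0.562, -0.003], [-0.001, -0.008, -1.0]]
force: [0.1, -0.5, 0.1]
width: 0.0854
```

```bash
python3 - <<'E'
from h import *
print(manip.sense()['tool_pos'],manip.sense()['q'])
a=snap('scene');b=snap('wrist','w2.png')
for s in(a,b):
    w=cloud(s);z=w[...,2]
    cap=w[(z>.174)&(z<.19)&(np.hypot(w[...,0]-.59,w[...,1]-.25)<.04)]
    if len(cap)>5:
        c,r=cv2.minEnclosingCircle(cap[:,:2].astype(np.float32));print('cap',c,r,len(cap))
    d=w[(z>.12)&(z<.135)&(w[...,0]>.5)&(w[...,0]<.66)&(w[...,1]<.035)&(w[...,1]>-.13)]
    if len(d): print('door',len(d),d.min(0),d.max(0),np.polyfit(d[:,1],d[:,0],1))
cv2.imwrite('pics/s2.png',cv2.resize(a['color'][100:280,220:500,::-1],None,fx=2.5,fy=2.5))
E
```

```text
[0.58839603 0.24831353 0.26173493] [  16.13930162   15.52778752   67.8173564    -0.30434181   96.32931266
 -129.66984596]
cap (0.5895534157752991, 0.24790994822978973) 0.026029635220766068 232
door 172 [ 0.57047583 -0.09440044  0.12005063] [0.6172152  0.034067   0.13454454] [0.03199055 0.59053133]
cap (0.588528573513031, 0.248591348528862) 0.025060957297682762 3484
```

View pics/s2.png

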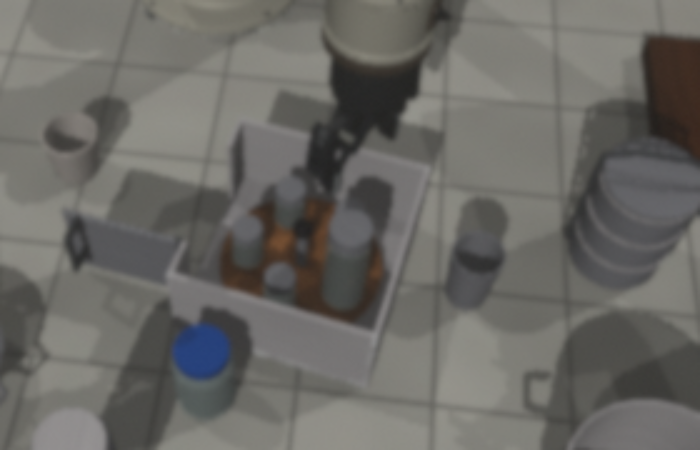

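>>> {"name": "jog_arm", "arguments": {"moves": [[[0,0,0,0,0,-0.03,-1],[0,0,0,0,0,-0.06,-1],[0,0,0,0,0,-0.09,-1],[0,0,0,0,0,-0.105,-1],[0,0,0,0,0,-0.112,-1],[0,0,0,0,0,-0.112,-1],[0,0,0,0,0,-0.112,1],[0,0,0,0,0,-0.112,1],[0,0,0,0,0,-0.112,1],[0,0,0,0,0,-0.112,1],[0,0,0,0,0,-0.112,1],[0,0,0,0,0,-0.112,1]]], "force": 40}}

```text
clock: 10.75
tool_pos: [0.5889, 0.2482, 0.1514]
eef_rot: [[-0.563, -0.827, 0.009], [-0.827, 0.563, -0.003], [-0.003, -0.009, -1.0]]
force: [-2.0, -1.2, 7.6]
width: 0.0473
```

```bash
python3 - <<'E'
from h import *
s=manip.sense();p=s['tool_pos'][:2];print(s['tool_pos'],s['width'],s['force'])
c=np.array([.551,.1932]);r=p-c;print(np.hypot(*r),np.degrees(np.arctan2(r[1],r[0])))
r*=.068/np.hypot(*r)
for k in range(0,61,3):
    a=-np.radians(k);C,t=np.cos(a),np.sin(a);print(-k,(np.array([[C,-t],[t,C]])@r-r).round(4))
E
```

```text
[0.58891805 0.24819559 0.15140249] 0.047346579461193944 [-1.96364921 -1.16028678  7.59785131]
0.06680039626391568 55.41473459010465
0 [0. 0.]
-3 [ 0.0029 -0.0021]
-6 [ 0.0056 -0.0043]
-9 [ 0.0083 -0.0067]
-12 [ 0.0108 -0.0092]
-15 [ 0.0132 -0.0119]
-18 [ 0.0154 -0.0147]
-21 [ 0.0175 -0.0176]
-24 [ 0.0194 -0.0205]
-27 [ 0.0212 -0.0236]
-30 [ 0.0228 -0.0268]
-33 [ 0.0243 -0.0301]
-36 [ 0.0255 -0.0334]
-39 [ 0.0266 -0.0368]
-42 [ 0.0275 -0.0402]
-45 [ 0.0283 -0.0437]
-48 [ 0.0288 -0.0472]
-51 [ 0.0292 -0.0507]
-54 [ 0.0294 -0.0543]
-57 [ 0.0294 -0.0579]
-60 [ 0.0292 -0.0614]
```

>>> {"name": "jog_arm", "arguments": {"moves": [[[0,0,-3,0.003,-0.002,0,1],[0,0,-6,0.0055,-0.0045,0,1],[0,0,-9,0.0085,-0.0065,0,1],[0,0,-12,0.011,-0.009,0,1],[0,0,-15,0.013,-0.012,0,1],[0,0,-18,0.0155,-0.0145,0,1],[0,0,-21,0.0175,-0.0175,0,1],[0,0,-24,0.0195,-0.0205,0,1],[0,0,-27,0.021,-0.0235,0,1],[0,0,-30,0.023,-0.027,0,1],[0,0,-33,0.0245,-0.03,0,1],[0,0,-36,0.0255,-0.0335,0,1],[0,0,-39,0.0265,-0.037,0,1],[0,0,-42,0.0275,-0.04,0,1],[0,0,-45,0.0285,-0.0435,0,1],[0,0,-48,0.029,-0.047,0,1],[0,0,-51,0.029,-0.0505,0,1],[0,0,-51,0.029,-0.0505,0,1]]]}}

```text
clock: 12.55
tool_pos: [0.6169, 0.1976, 0.1516]
eef_rot: [[-0.997, -0.081, 0.001], [-0.081, 0.997, -0.009], [-0.001, -0.009, -1.0]]
force: [-9.6, 1.2, 0.3]
width: 0.0471
```

```bash
cat > arc.py <<'E'
from h import *
s=manip.sense();p=s['tool_pos'][:2];print(s['clock'],s['tool_pos'],s['width'],s['force'],s['q'][5])
c=np.array([.551,.1932]);r=p-c;print(np.hypot(*r),np.degrees(np.arctan2(r[1],r[0])), 'jaw',np.degrees(np.arctan2(s['eef_rot'][1,1],s['eef_rot'][0,1])))
for k in range(0,61,3):
    a=-np.radians(k);C,t=np.cos(a),np.sin(a);print(-k,(np.array([[C,-t],[t,C]])@r-r).round(4))
E
python3 arc.py
```

```text
12.55 [0.61694981 0.19757431 0.15158148] 0.047083646759658884 [-9.62947005  1.15893957  0.27494071] -83.36695639620667
0.06609471637569064 3.79475099507835 jaw 94.63767514224357
0 [0. 0.]
-3 [ 0.0001 -0.0035]
-6 [ 0.0001 -0.0069]
-9 [-0.0001 -0.0104]
-12 [-0.0005 -0.0138]
-15 [-0.0011 -0.0172]
-18 [-0.0019 -0.0206]
-21 [-0.0028 -0.0239]
-24 [-0.0039 -0.0272]
-27 [-0.0052 -0.0304]
-30 [-0.0066 -0.0336]
-33 [-0.0083 -0.0366]
-36 [-0.01   -0.0396]
-39 [-0.0119 -0.0425]
-42 [-0.014  -0.0453]
-45 [-0.0162 -0.0479]
-48 [-0.0186 -0.0505]
-51 [-0.021  -0.0529]
-54 [-0.0236 -0.0552]
-57 [-0.0264 -0.0573]
-60 [-0.0292 -0.0593]
```

>>> {"name": "jog_arm", "arguments": {"moves": [[[0,0,-3,0,-0.0035,0,1],[0,0,-6,0,-0.007,0,1],[0,0,-9,0,-0.0105,0,1],[0,0,-12,-0.0005,-0.014,0,1],[0,0,-15,-0.001,-0.017,0,1],[0,0,-18,-0.002,-0.0205,0,1],[0,0,-21,-0.003,-0.024,0,1],[0,0,-24,-0.004,-0.027,0,1],[0,0,-27,-0.005,-0.0305,0,1],[0,0,-30,-0.0065,-0.0335,0,1],[0,0,-33,-0.0085,-0.0365,0,1],[0,0,-36,-0.01,-0.0395,0,1],[0,0,-39,-0.012,-0.0425,0,1],[0,0,-42,-0.014,-0.0455,0,1],[0,0,-45,-0.016,-0.048,0,1],[0,0,-48,-0.0185,-0.0505,0,1],[0,0,-51,-0.021,-0.053,0,1],[0,0,-54,-0.0235,-0.055,0,1],[0,0,-54,-0.0235,-0.055,0,1]]]}}

```text
clock: 14.45
tool_pos: [0.5928, 0.1423, 0.1517]
eef_rot: [[-0.65, 0.76, -0.007], [0.76, 0.65, -0.007], [-0.0, -0.01, -1.0]]
force: [-2.7, -1.6, -4.0]
width: 0.0467
```

```bash
python3 arc.py
```

```text
14.45 [0.59283092 0.14227643 0.15165486] 0.04673083410662064 [-2.72856554 -1.61464622 -4.0095236 ] -34.053402611794176
0.06590171362829585 -50.598773633811085 jaw 40.54106679985449
0 [0. 0.]
-3 [-0.0027 -0.0021]
-6 [-0.0056 -0.0041]
-9 [-0.0085 -0.0059]
-12 [-0.0115 -0.0076]
-15 [-0.0146 -0.0091]
-18 [-0.0178 -0.0104]
-21 [-0.021  -0.0116]
-24 [-0.0243 -0.0126]
-27 [-0.0277 -0.0134]
-30 [-0.0311 -0.0141]
-33 [-0.0345 -0.0146]
-36 [-0.0379 -0.0149]
-39 [-0.0414 -0.015 ]
-42 [-0.0448 -0.0149]
-45 [-0.0483 -0.0147]
-48 [-0.0517 -0.0142]
-51 [-0.0551 -0.0136]
-54 [-0.0584 -0.0129]
-57 [-0.0618 -0.0119]
-60 [-0.065  -0.0108]
```

>>> {"name": "jog_arm", "arguments": {"moves": [[[0,0,-3,-0.0025,-0.002,0,1],[0,0,-6,-0.0055,-0.004,0,1],[0,0,-9,-0.0085,-0.006,0,1],[0,0,-12,-0.0115,-0.0075,0,1],[0,0,-15,-0.0145,-0.009,0,1],[0,0,-18,-0.018,-0.0105,0,1],[0,0,-21,-0.021,-0.0115,0,1],[0,0,-24,-0.0245,-0.0125,0,1],[0,0,-27,-0.0275,-0.0135,0,1],[0,0,-30,-0.031,-0.014,0,1],[0,0,-33,-0.0345,-0.0145,0,1],[0,0,-36,-0.038,-0.015,0,1],[0,0,-39,-0.0415,-0.015,0,1],[0,0,-42,-0.045,-0.015,0,1],[0,0,-45,-0.0485,-0.0145,0,1],[0,0,-48,-0.0515,-0.014,0,1],[0,0,-51,-0.055,-0.0135,0,1],[0,0,-51,-0.055,-0.0135,0,1],[0,0,-51,-0.055,-0.0135,0,1],[0,0,-51,-0.055,-0.0135,0,1]]]}}

```text
clock: 16.45
tool_pos: [0.5372, 0.1281, 0.1516]
eef_rot: [[0.181, 0.983, -0.011], [0.984, -0.181, 0.0], [-0.002, -0.011, -1.0]]
force: [-6.9, -7.7, -1.9]
width: 0.0468
```

```bash
python3 - <<'E'
from h import *
s=manip.sense();p=s['tool_pos'][:2];print(s['clock'],s['tool_pos'],s['width'],s['force'])
a=np.radians(78.48);x=np.array([np.cos(a),np.sin(a)]);y=np.array([-x[1],x[0]]);c=np.array([.551,.1935])
print('tcp own',(p-c)@x,(p-c)@y)
for n in('scene','side'):
    im=snap(n);w=cloud(im);z=w[...,2];X=(w[...,:2]-c)@x;Y=(w[...,:2]-c)@y
    for lo,hi in((.095,.11),(.118,.125),(.174,.186)):
        m=((z>lo)&(z<hi)&(np.hypot(X,Y)<.1)).astype(np.uint8);k,l,st,_=cv2.connectedComponentsWithStats(m)
        for i in range(1,k):
            if st[i,4]>25:
                q=np.c_[X[l==i],Y[l==i]].astype(np.float32);cc,r=cv2.minEnclosingCircle(q);print(n,lo,st[i,4],np.round(cc,4),round(r,4),'ang',np.degrees(np.arctan2(cc[1],cc[0])).round(1))
    d=w[(z>.12)&(z<.135)&(w[...,0]>.5)&(w[...,0]<.66)&(w[...,1]<.03)&(w[...,1]>-.13)]
    if len(d): print('door',len(d),d.min(0),d.max(0))
    cv2.imwrite(f'pics/{n}3.png',im['color'][100:300,200:500,::-1].repeat(2,0).repeat(2,1))
E
```

```text
16.45 [0.53720361 0.12812778 0.15164578] 0.04675919397082856 [-6.89115572 -7.68396359 -1.93821681]
tcp own -0.06681057352830308 0.00046297556460184425
scene 0.095 103 [-0.0221  0.0634] 0.0191 ang 109.2
scene 0.095 114 [0.053  0.0406] 0.0194 ang 37.4
scene 0.095 43 [-0.0676 -0.0062] 0.0248 ang -174.8
scene 0.095 128 [-0.0213 -0.0652] 0.0196 ang -108.1
scene 0.095 125 [ 0.055  -0.0392] 0.0193 ang -35.5
scene 0.118 26 [-0.0003 -0.0012] 0.0104 ang -103.2
scene 0.174 75 [-0.0595  0.0003] 0.0256 ang 179.7
door 161 [ 0.56941625 -0.09296059  0.12009877] [0.6165452  0.02969718 0.13338542]
side 0.095 98 [-0.0211 -0.0637] 0.0208 ang -108.3
side 0.095 49 [-0.0617  0.0053] 0.0241 ang 175.1
side 0.095 100 [ 0.0569 -0.0388] 0.0221 ang -34.3
side 0.095 108 [-0.0186  0.0667] 0.0205 ang 105.6
side 0.095 112 [0.0547 0.0423] 0.0206 ang 37.7
side 0.174 106 [-0.064  -0.0022] 0.0259 ang -178.0
door 100 [ 0.56843397 -0.0918489   0.12011983] [0.61537454 0.00452269 0.13488967]
```

View pics/scene3.png

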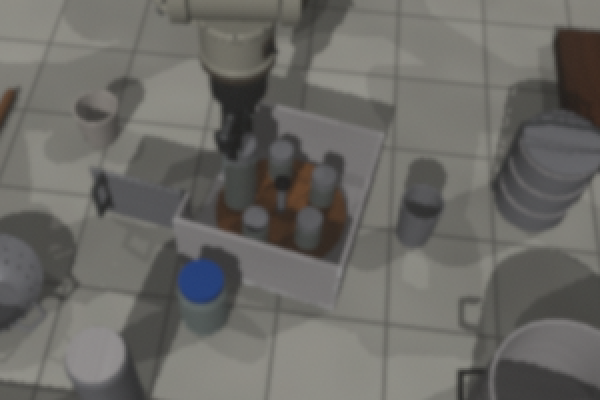

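```bash
python3 -c "
from workcell import manip
print(manip.job_done()); s=manip.sense(); print(s['clock'],s['width'],s['tool_pos'])"
```

```text
the job is handed in; nothing more can be done
None
the job is handed in; nothing more can be done
```

I swung the hutch door open by its handle to about 1.6 rad and let go. Then I gripped the tall jar's cap, turned the carousel about 156° clockwise, and handed in at about 16.5 s still gripping the cap at 40 N. No verdict came back.

- **Jar position:** by the arm's own pose, the grip point is about 0.5 mm off the doorway's middle line and 67 mm to the door side of the axis. The four short jars sit within about 2.5° of where they should be for a centred tall jar.
- **Camera disagreement:** the two cameras put the cap at +0.3 mm and −2.2 mm sideways. Both are inside the 10 mm limit. The scene camera also read the cap's distance from the axis as 60 mm instead of 68 mm, with part of the cap hidden by the gripper.
- **Door:** still wide open in the final pictures.
- **Forces:** at most about 32 N at the wrist between moves, on the first part of the door swing. It was about 10 N at the end.
- **Other things on the bench:** those in the last picture look unmoved. I did not measure them again.

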